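Dress a dip and open the sauce jar at the grill table

TASK

Get the dip ready at this barbecue table: press the head of the sesame-oil pump bottle fully down over the dip dish and let it spring right back up. Then open the taller, wide-lidded sauce jar where it stands in its caddy, whose square well braces it: unscrew the tight lid anticlockwise, stop turning as soon as the threads let go, and lift the lid off. Finish holding the lid level in the gripper just above the jar's mouth, about two centimetres clear, with the jar still down in its well and the other tableware left where it is.

Things in the scene. Friction and masses are not known exactly. Their poses are not given: they have to be found in the camera images.
- pump (a joint): how far the pump head is pressed, m: 0 = up, 0.012 = fully down. Vertical spring: 1.5 N starts it, about 5 N holds it fully down; it springs back by itself.
- pump_top (a point): centre of the flat top of the black pump head (36 mm diameter disc), 182 mm above the table when up; moves down with the head.
- pump_bottle: amber pump bottle, 68 mm diameter, in a round steel holder (82 mm, flange 110 mm) screwed to the table. Origin: centre of its underside on the table. Its spout points along its own -x, reaching 70 mm, over the dip dish. The head is on its axis.
- caddy: low stainless caddy fixed to the table, 75.5 mm (its x) by 148 mm (its y) by 34 mm high, with two square wells side by side along its y, well centres at y = +36 and -36 mm, floor 3 mm thick; a low wire loop handle at each end (to y = +/-93 mm). Origin: centre of its underside on the table.
- jar: brown stoneware sauce jar, loose, 0.3 to 0.6 kg, standing in either of the two wells. Square body 66 x 66 mm, shoulder at 82 mm, round neck 47 mm diameter up to the mouth at 98 mm. Origin: centre of its underside, z up. The well stops it turning after about 4 degrees of play but does not hold it down: pulled before the thread is free, the jar comes up with the lid.
- jar_mouth (a point): centre of the jar's mouth, in the plane of its rim, 98 mm above the jar's origin (101 mm above the table); its axes are the jar's.
- lid: round metal lid on the jar, 64 mm diameter, 22 mm tall. Origin: centre of the lower edge of its skirt; z up. Screwed tight, its origin is 13.5 mm below the jar's mouth, 2.5 mm above the shoulder, and its yaw equals the jar's; its yaw grows as it is unscrewed. Breaking it loose takes about 0.5 to 0.8 N m: grip with 35 N or more.
- lid_top (a point): centre of the lid's flat top, 22 mm above its lower edge. Thread: three lugs under a sprung liner, tight at first; the lid climbs 2.5 mm and is free once turned 60 degrees anticlockwise (from above) relative to the jar. From there to about 90 degrees it lifts straight off; further on the lugs meet the next thread stops. Aim at 75.
- shaker: short brown stoneware shaker jar with a narrow domed top in the other well: 66 mm square, 72 mm high in all. Origin: centre of its underside. Leave it.
- dip_dish: white two-compartment dip dish, 72 x 130 x 22 mm, loose, under the pump's spout. Origin: centre of its underside.
- shot_glass: small glass, 52 mm diameter, 62 mm high, between caddy and pump. Origin: centre of its underside. Leave it.
- plate_left: white side bowl, 124 mm diameter, 30 mm high, far left. Origin: centre of its underside. Leave it.
- plate_right: white side bowl, 124 mm diameter, 30 mm high, far right. Origin: centre of its underside. Leave it.
- water_cup: steel cup, 74 mm diameter, 78 mm high, on the right. Origin: centre of its underside. Leave it.
- green_bottle: green glass bottle, 66 mm diameter, 214 mm high, on the left. Origin: centre of its underside. Leave it.
- spoon: steel spoon lying near right. Origin: under its middle. Leave it.
Mind the look-alikes: they are no part of the job. Of the things that look like the lid, the middle-sized one is meant.

How it is judged:
By the outcome, as a careful person would: the job done as asked, in the order asked, and still so for the second after the job is handed in, while the arm keeps its last pose, push and grip.
It also fails if it takes over 48 s, if anything falls off the work surface, if the arm or the gripper's body presses on something with over 40 N, if the wrist force passes 120 N, or if a joint passes its speed limit or range.

ROBOT

A 6-joint arm with a two-finger parallel gripper is mounted at the origin on the work surface. World frame = base frame: x ahead of the robot, y to its left, z up, the work surface at z = 0. Lengths are in mm, angles in rad, forces in N, time in s.
With the tool pointing down it reaches from about 275 to 850 mm from the base axis. Payload 19 kg.
Tool frame: the origin (TCP) lies on the centre line of the jaws, within the pads' length; the fingertips stand 11 mm ahead of it and the grasp point (between the pads) lies 8 mm behind it; z points along the fingers, y is the line along which they close (so a half turn about z gives the same grasp; the last joint's range is limited). The gripper opens to 85 mm and grips with 20 to 120 N. Pads are 22 mm wide; open, the fingers measure 114 mm over their backs; the gripper's body (76 mm by 85 mm) begins 54 mm behind the grasp point. The pads swing forward as they close: fully open they stand 13 mm farther back than shut.
Start: joints at [-1.394, 0.15, 1.437, -0, 1.554, -0.134], TCP at [175.821, -547.429, 242.267] pointing down, gripper open.
Joint ranges: [-2.8, 2.8], [-0.68, 2.1], [0.12, 2.68], [-1.39, 4.53], [0.16, 2.79], [-2.81, 2.81]. Speed limits (rad/s): [1.89, 1.89, 2.22, 3.01, 3.01, 3.01].

INTERFACE

Orientations are given as a unit quaternion [x, y, z, w].
In Python, from cell import status, optics, job, search_frame, regions_of, place_of gives the robot as it stands.
- The arm moves only by the tool send_rows, never from a script. Its argument "moves" is a list of rows, each a list of 7 numbers: the shift along the tool's x, y, z in units of 30 mm (1.0 is 30 mm), then the turn, a rotation vector about the tool's x, y, z in units of 6 degrees (1.0 is 6 degrees), then the closure, from 0 (fully open) to 1 (shut). A call has 1 to 8 rows; each row shifts and turns the commanded pose from where the row before left it, along the tool's axes as they then stand; what a row does not reach is not made up. A row lasts 1/10 s, in which the tool goes at most 50 mm and 8.59 degrees, less where a joint would pass 70% of its speed; a pose out of reach is approached as far as the arm can. A call is refused whole if a number of a shift passes 1 or a number of a turn 1, either way. A call with a gripper value outside its range is refused whole. The fingers move at their own pace and stop on an object; "grip_force" is the grip in N (left out, the last holds). Time passes only in rows, so rows that do not move let the fingers close. It gives the time, the measured TCP pose, the force, the opening and the grip force at its end, in the units of the state.
- status.sense(): the state, without advancing time (a new reading comes with each control period).
- optics.camera(name): name is "scene" or "top"; returns a dict with "color" (480x640x3 uint8, red, green, blue), "fx", "fy", "cx", "cy" (pixels), "pose" (4x4, takes a point from camera to world coordinates). Camera axes: x right, y down, z forward; pixel columns grow to the right and rows downward; lengths in mm; the calibration is good to about 2 mm. A picture is of the moment at which its call begins. There is no depth.
- job.hand_in(): hands the job in; it is judged then, once.
Trained networks look in the newest picture that a camera, given by its name, has taken for a name from the list of things; names that differ only in an ending like _2 or _b are one class to them, and where a whole thing is asked for, a point or a joint stands for the part that bears it (a point fixed in the world has none). Each returns a list of dicts, best first, with "confidence" (0 to 1); they miss things now and then, are a little off and sometimes report something else, mostly with a low value. They report only what shows in the picture. A call takes as long as a camera call. They do not tell look-alikes from the thing itself.
- search_frame(camera, target): "location" ([x, y, z] in mm, in world coordinates, good to about 4 mm: the middle of the surface that is visible of it).
- regions_of(camera, target): "mask" (480x640 bool, what is visible of it).
- place_of(camera, target): "location" ([x, y, z] in mm, in world coordinates, good to about 4 mm: a listed point, or the origin of a listed thing).
The state is a dict: "time_s": time; "qpos": joint angles; "joint_velocities": joint speeds; "tau": joint torques, N m; "tcp_pos": TCP position; "tool_rot": TCP orientation; "contact_force": force on the tool from outside, world axes, zero at the start; "moment": the same for the moment, N m; "width": opening from 0.0 (shut) to 1.0 (fully open); "grasp_force": force on a finger pad.
Only numpy, scipy, OpenCV 4.12 (cv2) and the standard library are available. Lean on these libraries where they do the work, as an engineer would, in place of code of your own. Each camera call takes 0.05 s, during which the arm holds its last target. There are 200 camera calls.

## Working session

There is one attempt and no reset: what is moved stays moved. The work goes in short steps, Python scripts to look and compute and a tool call to move; the robot and the scene stay as the last step left them, time stands still between calls to the robot, and variables do not carry over. Pictures are saved under pics/ and viewed, at most 10 in all, crops included, and the job is handed in when it is done.

Besides the shell and the picture viewer there is one more tool, called after ">>>" as a command line: name --pt "numbers of a row" for each row, then --argument value for the rest. send_rows: Moves the arm, as the interface text tells. Its arguments: {"type":"object","properties":{"moves":{"type":"array"},"grip_force":{"type":"number"}},"required":["moves"]}

```bash
mkdir -p pics
python3 - <<'E'
from cell import status, optics, job, search_frame, regions_of, place_of
import cv2, numpy as np
s=status.sense(); print(s)
for c in ("scene","top"):
    p=optics.camera(c); cv2.imwrite(f"pics/{c}1.png",p["color"][:,:,::-1]); print(c,p["fx"],p["cx"],p["cy"],np.round(p["pose"],3).tolist())
    for t in ("pump_top","pump_bottle","caddy","jar","jar_mouth","lid","lid_top","shaker","dip_dish","shot_glass","green_bottle","water_cup"):
        print(t,[(np.round(d["location"]).tolist(),round(d["confidence"],2)) for d in place_of(c,t)[:4]])
E
```

```text
{'time_s': 0.0, 'qpos': array([-1.39400947e+00,  1.50964081e-01,  1.43801626e+00, -1.31572110e-05,
        1.55380692e+00, -1.34041471e-01]), 'joint_velocities': array([ 0.00164541, -0.0002502 , -0.00149066,  0.00037329, -0.0002106 ,
        0.00074651]), 'tau': array([ 7.49855426e-04, -7.13054752e+01, -5.70870924e+01, -1.06535203e-04,
        8.73367768e-03, -4.00830004e-06]), 'tcp_pos': array([ 175.77533793, -547.22912981,  241.69529442]), 'tool_rot': array([ 9.87947313e-01,  1.54789371e-01, -1.93411149e-05, -5.97027303e-04]), 'contact_force': array([ 0.50353436, -0.16194792, -0.79537266]), 'moment': array([0.04077693, 0.06017042, 0.00649872]), 'grasp_force': 0.0, 'width': 1.0003246128802965}
scene 484.8433975446252 319.92881508850337 237.52761376469303 [[-0.795, 0.426, -0.432, 1098.956], [0.606, 0.576, -0.548, 729.614], [0.016, -0.698, -0.716, 1079.505], [0.0, 0.0, 0.0, 1.0]]
pump_top [([499.0, 218.0, 185.0], 0.52)]
pump_bottle [([499.0, 218.0, -0.0], 0.6)]
caddy [([498.0, -222.0, -1.0], 0.72)]
jar [([517.0, -259.0, 4.0], 0.72), ([516.0, -251.0, 111.0], 0.56)]
jar_mouth []
lid [([
[... 788 characters left out ...]
([514.0, -251.0, 88.0], 0.22)]
caddy [([502.0, -216.0, 6.0], 0.56)]
jar [([514.0, -254.0, -0.0], 0.73)]
jar_mouth [([512.0, -248.0, 100.0], 0.78), ([500.0, -13.0, 1.0], 0.5)]
lid [([644.0, -204.0, -2.0], 0.88), ([514.0, -255.0, 85.0], 0.85), ([353.0, -273.0, -6.0], 0.75)]
lid_top [([515.0, -252.0, 112.0], 0.97), ([648.0, -202.0, 31.0], 0.66), ([353.0, -273.0, 15.0], 0.58), ([595.0, 474.0, -0.0], 0.58)]
shaker [([484.0, -190.0, 2.0], 0.66)]
dip_dish [([406.0, 253.0, -1.0], 0.78), ([497.0, 216.0, 182.0], 0.28)]
shot_glass [([499.0, -9.0, 5.0], 0.53), ([495.0, 218.0, 184.0], 0.33)]
green_bottle [([598.0, 477.0, -1.0], 0.61), ([696.0, 336.0, -3.0], 0.41)]
water_cup [([538.0, -450.0, 0.0], 0.57)]
```

View pics/scene1.png

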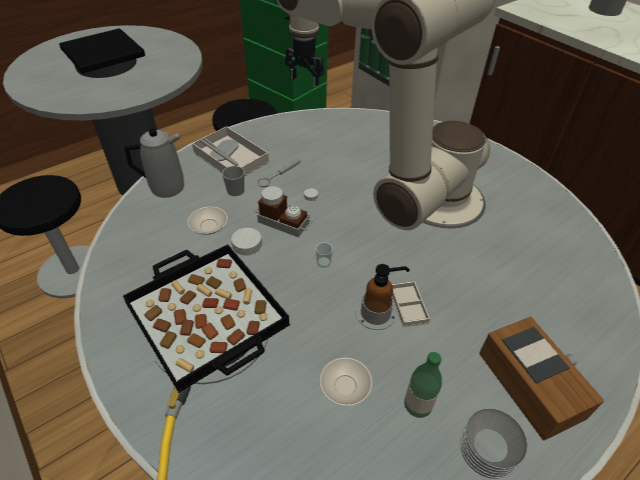

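View pics/top1.png

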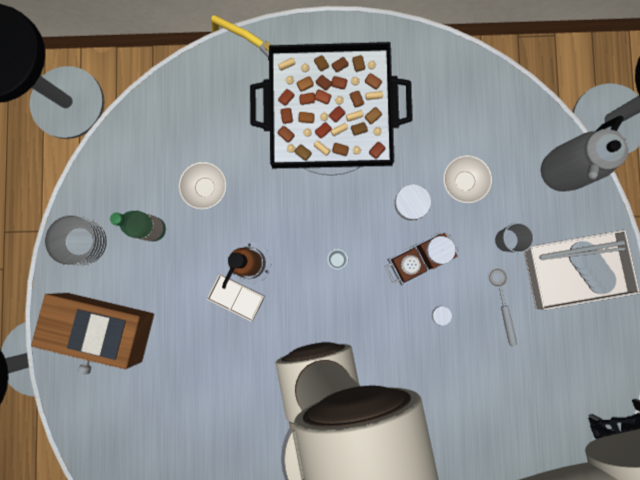

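The scene view shows the jar at about (273,200) with its white lid, the shaker at (293,215), the pump head at (382,270) and the dish at (410,303). In the top view the lid is at (441,249), the shaker at (410,264) and the pump head at (237,261). The loose lids at (413,201) and (442,316) are the larger and smaller look-alikes. I'll triangulate next.

```bash
cat > h.py <<'E'
from cell import status, optics, job, search_frame, regions_of, place_of
import cv2, numpy as np
from scipy.spatial.transform import Rotation as R
def P(c): # 3x4 projection
    K=np.array([[c["fx"],0,c["cx"]],[0,c["fy"],c["cy"]],[0,0,1]]); return K@np.linalg.inv(c["pose"])[:3]
def proj(c,X):
    u=P(c)@np.r_[X,1]; return u[:2]/u[2]
def ray(c,uv,z):
    d=c["pose"][:3,:3]@np.array([(uv[0]-c["cx"])/c["fx"],(uv[1]-c["cy"])/c["fy"],1]); o=c["pose"][:3,3]
    return o+d*(z-o[2])/d[2]
def tri(a,ua,b,ub):
    X=cv2.triangulatePoints(P(a),P(b),np.array(ua,float).reshape(2,1),np.array(ub,float).reshape(2,1)).ravel(); return X[:3]/X[3]
E
python3 - <<'E'
from h import *
cs={c:optics.camera(c) for c in("scene","top")}
# lid: bright pixels of the top face near predicted
uv={}
tiles=[]
for c,p in cs.items():
    for n,X,r in(("lid",(515,-253,109.5),16),("pump",(497.5,218.5,182),16)):
        u=proj(p,np.array(X)); x0,y0=np.round(u).astype(int)-r
        cr=p["color"][y0:y0+2*r,x0:x0+2*r]; hsv=cv2.cvtColor(cr,cv2.COLOR_RGB2HSV)
        m=((hsv[...,2]>150)&(hsv[...,1]<60)) if n=="lid" else (hsv[...,2]<45)
        k,l,st,ce=cv2.connectedComponentsWithStats(m.astype(np.uint8),connectivity=4)
        print(c,n,u.round(1),[(st[i,4],(ce[i]+[x0,y0]).round(1).tolist(),st[i,:4].tolist()) for i in range(1,k) if st[i,4]>15])
        big=cv2.resize(cr,(300,300),interpolation=0)
        q=((u-[x0,y0]+.5)*300/(2*r)).astype(int); cv2.drawMarker(big,tuple(map(int,q)),(255,0,255),0,20)
        tiles.append(big)
    cad=regions_of(c,"caddy"); print(c,"caddy",cad and cad[0]["mask"].sum())
cv2.imwrite("pics/crop1.png",np.vstack([np.hstack(tiles[:2]),np.hstack(tiles[2:])])[:,:,::-1])
# search results
for c in cs:
    for t in("lid_top","pump_top","lid","jar"):
        print(c,t,[(np.round(d["location"],1).tolist(),round(d["confidence"],2)) for d in search_frame(c,t)[:3]])
E
```

```text
scene lid [272.1 192.6] [(np.int32(218), [271.4, 192.4], [5, 9, 22, 14])]
scene pump [383.2 268.7] [(np.int32(279), [382.9, 273.7], [8, 11, 24, 21])]
scene caddy 393
top lid [441.7 249.3] [(np.int32(54), [430.2, 235.1], [0, 0, 13, 7]), (np.int32(776), [444.0, 249.1], [2, 0, 30, 32])]
top pump [235.8 260.2] [(np.int32(254), [236.3, 261.5], [7, 9, 20, 23])]
top caddy 13
scene lid_top [([651.6, -194.4, 28.4], 0.89), ([521.0, -242.7, 109.2], 0.58), ([350.0, -264.9, 16.8], 0.46)]
scene pump_top [([494.5, 222.4, 185.5], 0.71)]
scene lid [([519.9, -248.1, 108.7], 0.87), ([648.4, -194.8, 31.5], 0.73)]
scene jar [([535.1, -231.5, 66.4], 0.82), ([496.6, 224.9, 180.7], 0.72)]
top lid_top [([642.8, -201.3, 26.4], 0.8), ([514.9, -248.2, 108.0], 0.65), ([350.7, -273.9, 14.3], 0.64)]
top pump_top [([491.8, 220.6, 182.0], 0.8), ([502.8, -230.9, 79.7], 0.2)]
top lid [([640.8, -203.1, 26.6], 0.77), ([351.6, -270.9, 12.9], 0.75), ([514.9, -248.2, 108.3], 0.57)]
top jar [([504.2, -233.3, 80.1], 0.79)]
```

View pics/crop1.png

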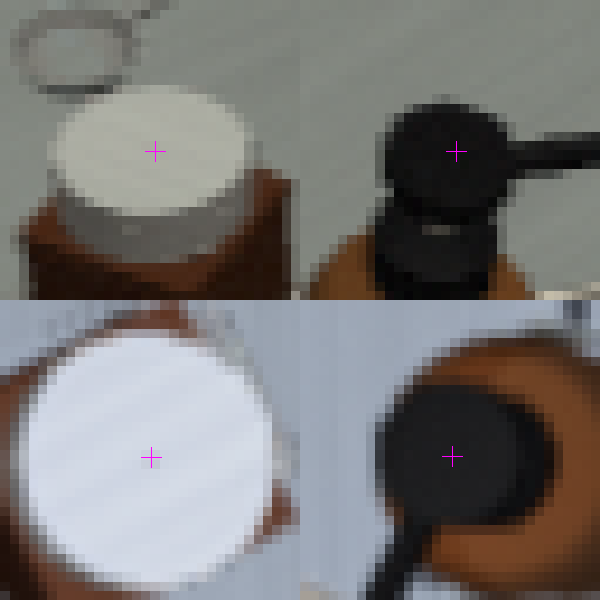

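The crops show the lid's top disc centred at about (271.6,192.5) in the scene view and (441.1,249.7) in the top view. The pump disc is at (382.5,269.3) and (235.4,260.0).

Run:
```python
from h import *
a,b=optics.camera("scene"),optics.camera("top")
for n,u,v,z in(("lid",(271.6,192.5),(441.1,249.7),109.5),("pump",(382.5,269.3),(235.4,260.0),182)):
    print(n,tri(a,u,b,v).round(1),ray(a,u,z).round(1),ray(b,v,z).round(1))
s=status.sense(); r=R.from_quat(s["tool_rot"]); print(r.as_matrix().round(3), s["tcp_pos"])
T=np.array([497,218.5,215.]); print("to pump, tool mm",r.inv().apply(T-s["tcp_pos"]).round(1))
```

```text
lid [ 515.4 -252.5  110.1] [ 515.9 -254.3  109.5] [ 514.1 -251.6  109.5]
pump [498.8 218.9 180.9] [500.2 219.  182. ] [498.  219.3 182. ]
[[ 0.952  0.306 -0.   ]
 [ 0.306 -0.952  0.   ]
 [-0.    -0.    -1.   ]] [ 175.8190233  -547.43346338  242.28068309]
to pump, tool mm [ 540.  -631.    27.3]
```

>>> send_rows --pt "0.82 -0.956 0 0 0 0 1" --pt "0.82 -0.956 0 0 0 0 1" --pt "0.82 -0.956 0 0 0 0 1" --pt "0.82 -0.956 0 0 0 0 1" --pt "0.82 -0.956 0 0 0 0 1" --pt "0.82 -0.956 0 0 0 0 1" --pt "0.82 -0.956 0 0 0 0 1" --pt "0.82 -0.956 0 0 0 0 1"

```text
time_s: 2.8
tcp_pos: [293.3, -267.4, 242.4]
tool_rot: [0.988, 0.155, 0.0, 0.0]
contact_force: [0.8, 0.1, -0.5]
width: -0.003
grasp_force: 0.0
```

>>> send_rows --pt "0.82 -0.956 0 0 0 0 1" --pt "0.82 -0.956 0 0 0 0 1" --pt "0.82 -0.956 0 0 0 0 1" --pt "0.82 -0.956 0 0 0 0 1" --pt "0.82 -0.956 0 0 0 0 1" --pt "0.82 -0.956 0 0 0 0 1" --pt "0.82 -0.956 0 0 0 0 1" --pt "0.82 -0.956 0 0 0 0 1"

```text
time_s: 3.6
tcp_pos: [410.5, 11.5, 242.6]
tool_rot: [0.988, 0.155, 0.0, 0.0]
contact_force: [0.3, -1.1, -0.9]
width: -0.002
grasp_force: 0.0
```

>>> send_rows --pt "0.82 -0.956 0 0 0 0 1" --pt "0.82 -0.956 0 0 0 0 1" --pt "0.82 -0.956 0 0 0 0 1" --pt "0.82 -0.956 0 0 0 0 1" --pt "0.82 -0.956 0 0 0 0 1" --pt "0.82 -0.956 0 0 0 0 1" --pt "0 0 0 0 0 0 1" --pt "0 0 0 0 0 0 1"

```text
time_s: 4.4
tcp_pos: [498.0, 219.3, 241.9]
tool_rot: [0.988, 0.155, -0.0, 0.0]
contact_force: [-0.2, -0.2, -0.5]
width: -0.003
grasp_force: 0.0
```

>>> send_rows --pt "0 0 0.5 0 0 0 1" --pt "0 0 0.5 0 0 0 1" --pt "0 0 0.4 0 0 0 1" --pt "0 0 0 0 0 0 1"

```text
time_s: 4.8
tcp_pos: [497.3, 218.1, 198.0]
tool_rot: [0.988, 0.154, -0.002, 0.0]
contact_force: [-0.1, 0.1, -0.3]
width: 0.002
grasp_force: 0.0
```

>>> send_rows --pt "0 0 0.1 0 0 0 1" --pt "0 0 0.1 0 0 0 1" --pt "0 0 0.1 0 0 0 1" --pt "0 0 0 0 0 0 1" --pt "0 0 0 0 0 0 1"

```text
time_s: 5.3
tcp_pos: [498.3, 218.8, 191.6]
tool_rot: [0.988, 0.155, 0.0, -0.0]
contact_force: [0.8, -0.4, 1.7]
width: -0.002
grasp_force: 0.8
```

>>> send_rows --pt "0 0 0.1 0 0 0 1" --pt "0 0 0.1 0 0 0 1" --pt "0 0 0.1 0 0 0 1" --pt "0 0 0.03 0 0 0 1" --pt "0 0 0 0 0 0 1"

```text
time_s: 5.8
tcp_pos: [498.3, 218.8, 181.5]
tool_rot: [0.988, 0.155, 0.0, -0.0]
contact_force: [2.0, -0.1, 4.3]
width: 0.0
grasp_force: 2.3
```

>>> send_rows --pt "0 0 0.04 0 0 0 1" --pt "0 0 0.02 0 0 0 1" --pt "0 0 0 0 0 0 1"

```text
time_s: 6.1
tcp_pos: [498.4, 218.9, 180.8]
tool_rot: [0.988, 0.155, 0.001, -0.0]
contact_force: [-1.8, -2.3, 15.2]
width: -0.002
grasp_force: 7.8
```

>>> send_rows --pt "0 0 -0.2 0 0 0 1" --pt "0 0 -0.2 0 0 0 1" --pt "0 0 -0.4 0 0 0 1" --pt "0 0 -0.6 0 0 0 1" --pt "0 0 -0.6 0 0 0 1" --pt "0 0 0 0 0 0 1"

```text
time_s: 6.7
tcp_pos: [498.6, 219.0, 242.3]
tool_rot: [0.988, 0.155, 0.001, -0.0]
contact_force: [0.2, 0.5, -0.2]
width: 0.0
grasp_force: 0.0
```

Run:
```python
from h import *
p=optics.camera("scene"); 
print([(np.round(d["location"],1).tolist(),round(d["confidence"],2)) for d in place_of("scene","pump_top")[:2]])
c=p["color"][210:360,330:480]; cv2.imwrite("pics/pump2.png",cv2.resize(c,(600,600),interpolation=0)[:,:,::-1])
s=status.sense(); r=R.from_quat(s["tool_rot"]); print(s["tcp_pos"],s["qpos"],r.inv().apply(np.array([515,-253,240])-s["tcp_pos"])/30)
```

```text
[([497.8, 214.7, 185.6], 0.47), ([516.4, -256.0, 85.0], 0.36)]
[498.03003529 218.81765845 239.65838051] [2.72216309e-01 8.66694257e-02 1.51371935e+00 1.81389714e-04
 1.54126254e+00 1.53218287e+00] [-4.27152189e+00  1.51466357e+01 -1.39453084e-02]
```

View pics/pump2.png

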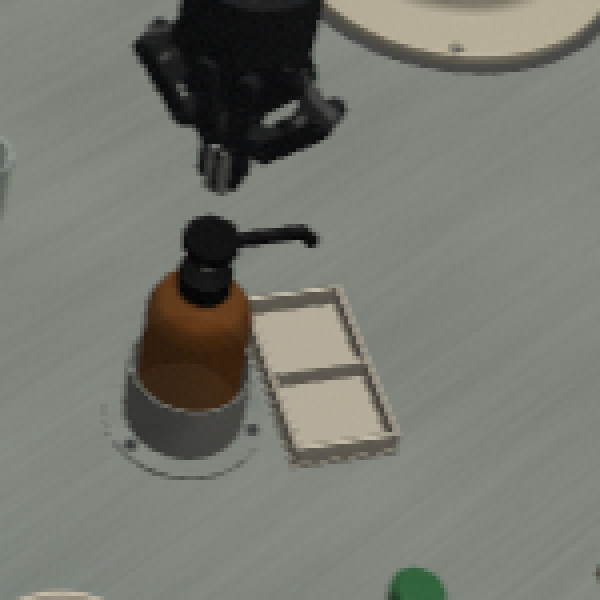

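The pump head is back up, with its disc at about (210,240) in the crop, and the dish hasn't moved. Next is the lid.

>>> send_rows --pt "-0.267 0.947 0 0 0 0 0" --pt "-0.267 0.947 0 0 0 0 0" --pt "-0.267 0.947 0 0 0 0 0" --pt "-0.267 0.947 0 0 0 0 0" --pt "-0.267 0.947 0 0 0 0 0" --pt "-0.267 0.947 0 0 0 0 0" --pt "-0.267 0.947 0 0 0 0 0" --pt "-0.267 0.947 0 0 0 0 0"

```text
time_s: 7.6
tcp_pos: [506.1, -18.3, 238.7]
tool_rot: [0.988, 0.155, -0.001, -0.0]
contact_force: [0.1, 0.1, -0.3]
width: 1.0
grasp_force: 0.0
```

>>> send_rows --pt "-0.267 0.947 0 0 0 0 0" --pt "-0.267 0.947 0 0 0 0 0" --pt "-0.267 0.947 0 0 0 0 0" --pt "-0.267 0.947 0 0 0 0 0" --pt "-0.267 0.947 0 0 0 0 0" --pt "-0.267 0.947 0 0 0 0 0" --pt "-0.267 0.947 0 0 0 0 0" --pt "-0.267 0.947 0 0 0 0 0"

```text
time_s: 8.4
tcp_pos: [514.7, -254.2, 238.5]
tool_rot: [0.988, 0.155, -0.001, -0.001]
contact_force: [-0.3, -0.7, 0.9]
width: 1.001
grasp_force: 0.0
```

>>> send_rows --pt "0 0 0.8 0 0 0 0" --pt "0 0 0.8 0 0 0 0" --pt "0 0 0.8 0 0 0 0" --pt "0 0 0.8 0 0 0 0" --pt "0 0 0 0 0 0 0" --pt "0 0 0 0 0 0 0"

```text
time_s: 9.0
tcp_pos: [515.0, -253.0, 143.6]
tool_rot: [0.988, 0.155, -0.0, -0.0]
contact_force: [0.8, -0.4, 0.2]
width: 0.997
grasp_force: 0.0
```

Run:
```python
from h import *
p=optics.camera("scene"); q=optics.camera("top")
c=p["color"][140:240,220:320];d=q["color"][200:300,390:490]
f=lambda a:cv2.resize(a,(400,400),interpolation=0)
cv2.imwrite("pics/lid2.png",np.hstack([f(c),f(d)])[:,:,::-1])
s=status.sense(); print(s["tcp_pos"],s["qpos"],s["contact_force"],s["width"])
```

```text
[ 515.48910034 -253.37374622  144.78346597] [-5.90980629e-01  1.99874960e-01  1.57952083e+00  5.82063423e-05
  1.36098238e+00  6.68944532e-01] [-0.26352362  0.06665242 -0.13374167] 0.9982348583818332
```

View pics/lid2.png

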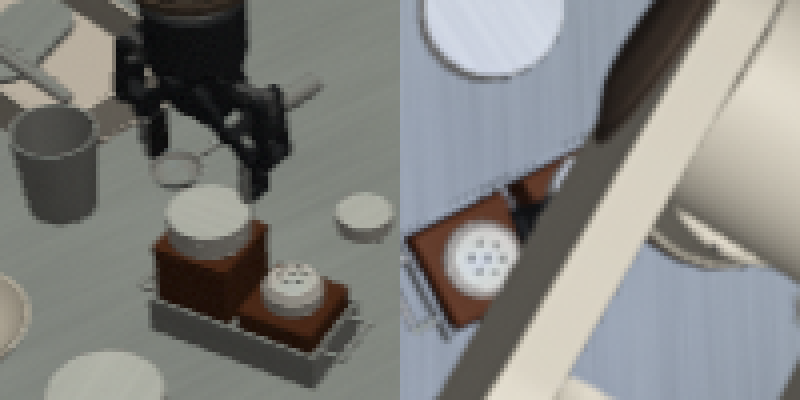

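Run:
```python
from h import *
p=optics.camera("scene")
for sg in(1,-1):
  for z in(125,130,135,140,145): print(sg,z,(proj(p,np.array([515.2+sg*.306*47,-253.2-sg*.952*47,z]))).round(1))
```

```text
1 125 [259.8 182.9]
1 130 [259.6 181.7]
1 135 [259.5 180.4]
1 140 [259.4 179.1]
1 145 [259.3 177.8]
-1 125 [283.9 194.6]
-1 130 [283.9 193.4]
-1 135 [283.8 192.1]
-1 140 [283.7 190.8]
-1 145 [283.7 189.5]
```

The fingertips straddle the lid, at crop positions (157,157) and (255,195). By projection that is about 144 mm high while open, level with the TCP. I'll descend to TCP z of about 92 and grip.

>>> send_rows --pt "0 0 0.6 0 0 0 0" --pt "0 0 0.5 0 0 0 0" --pt "0 0 0.3 0 0 0 0" --pt "0 0 0.2 0 0 0 0" --pt "0 0 0.13 0 0 0 0" --pt "0 0 0 0 0 0 0"

```text
time_s: 9.75
tcp_pos: [515.1, -253.1, 91.5]
tool_rot: [0.988, 0.155, -0.0, -0.0]
contact_force: [-0.9, 0.0, -0.2]
width: 1.0
grasp_force: 0.0
```

>>> send_rows --pt "0 0 0 0 0 0 1" --pt "0 0 0 0 0 0 1" --pt "0 0 0 0 0 0 1" --pt "0 0 0 0 0 0 1" --pt "0 0 0 0 0 0 1" --pt "0 0 0 0 0 0 1" --grip_force 60

```text
time_s: 10.35
tcp_pos: [515.4, -253.2, 92.8]
tool_rot: [0.988, 0.155, 0.0, 0.0]
contact_force: [-2.3, 2.2, 7.8]
width: 0.728
grasp_force: 64.0
```

Run:
```python
from h import *
for i in range(2):
    p=optics.camera("scene"); s=status.sense(); print(s["tcp_pos"],s["contact_force"],s["moment"],s["width"]*85,s["grasp_force"],s["tool_rot"])
cv2.imwrite("pics/lid3.png",cv2.resize(p["color"][150:240,225:315],(600,600),interpolation=0)[:,:,::-1])
```

```text
[ 515.3909158  -253.23633231   92.79109099] [-3.19962584  2.30693672  8.46974206] [0.38501422 0.41497454 0.00778475] 62.52619455061385 63.99756297469139 [9.87941533e-01 1.54826445e-01 4.34383132e-04 3.32850363e-04]
[ 515.37483794 -253.2384765    92.76797624] [-2.82447893  2.3249439   7.84744061] [ 0.37893394  0.46502824 -0.00201447] 62.66708480709544 63.997650761157274 [9.87944978e-01 1.54804564e-01 4.26905538e-04 2.92059294e-04]
```

View pics/lid3.png

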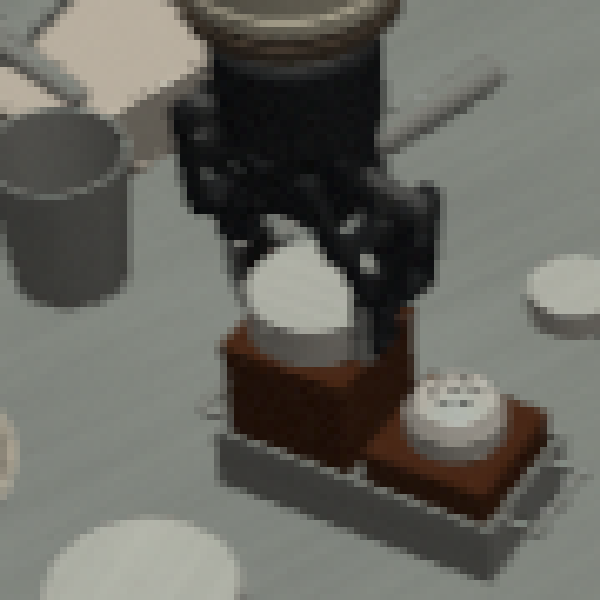

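The lid is gripped (62.6 mm, 64 N). The fingertips, near (375,350) in the crop, sit just above the shoulder, and the jar is seated. Now I'll unscrew it, reading the torque as it turns.

>>> send_rows --pt "0 0 0 0 0 -0.5 1" --pt "0 0 0 0 0 -0.5 1" --pt "0 0 -0.004 0 0 -0.5 1" --pt "0 0 -0.004 0 0 -0.5 1"

```text
time_s: 10.85
tcp_pos: [515.5, -253.4, 93.1]
tool_rot: [0.966, 0.258, 0.001, 0.001]
contact_force: [-1.6, 0.7, 7.9]
width: 0.733
grasp_force: 63.9
```

```bash
cat > st.py <<'E'
from h import *
s=status.sense(); m=R.from_quat(s["tool_rot"]).as_matrix()
print(s["time_s"],s["tcp_pos"].round(1),"F",s["contact_force"].round(1),"M",s["moment"].round(2),"w",round(s["width"]*85,1),round(s["grasp_force"],1),"yawx",np.degrees(np.arctan2(m[1,0],m[0,0])).round(2),"tilt",m[:,2].round(3),"q6",s["qpos"][5].round(3))
E
python3 st.py
```

```text
10.85 [ 515.5 -253.4   93.1] F [-1.6  0.7  7.9] M [ 0.21  0.36 -0.51] w 62.3 63.9 yawx 29.91 tilt [ 0.001 -0.001 -1.   ] q6 0.458
```

>>> send_rows --pt "0 0 -0.004 0 0 -0.5 1" --pt "0 0 -0.004 0 0 -0.5 1" --pt "0 0 -0.004 0 0 -0.5 1" --pt "0 0 -0.004 0 0 -0.5 1"

```text
time_s: 11.25
tcp_pos: [515.6, -253.5, 93.6]
tool_rot: [0.934, 0.358, 0.001, 0.001]
contact_force: [-0.4, 0.6, 7.7]
width: 0.733
grasp_force: 63.9
```

```bash
python3 st.py
```

```text
11.25 [ 515.6 -253.5   93.6] F [-0.4  0.6  7.7] M [ 0.06  0.2  -0.55] w 62.3 63.9 yawx 41.91 tilt [ 0.002 -0.001 -1.   ] q6 0.248
```

>>> send_rows --pt "0 0 -0.004 0 0 -0.5 1" --pt "0 0 -0.004 0 0 -0.5 1" --pt "0 0 -0.004 0 0 -0.5 1" --pt "0 0 -0.004 0 0 -0.5 1"

```text
time_s: 11.65
tcp_pos: [515.7, -253.6, 94.1]
tool_rot: [0.891, 0.453, 0.001, 0.001]
contact_force: [0.2, -1.3, 5.6]
width: 0.732
grasp_force: 63.8
```

```bash
python3 st.py
```

```text
11.65 [ 515.7 -253.6   94.1] F [ 0.2 -1.3  5.6] M [-0.14  0.01 -0.43] w 62.3 63.8 yawx 53.9 tilt [ 0.002 -0.001 -1.   ] q6 0.039
```

>>> send_rows --pt "0 0 -0.004 0 0 -0.5 1" --pt "0 0 -0.004 0 0 -0.5 1" --pt "0 0 -0.004 0 0 -0.5 1" --pt "0 0 -0.004 0 0 -0.5 1"

```text
time_s: 12.05
tcp_pos: [515.5, -253.4, 94.2]
tool_rot: [0.839, 0.544, 0.0, 0.001]
contact_force: [-0.2, 0.8, 3.1]
width: 0.735
grasp_force: 64.6
```

```bash
python3 st.py
```

```text
12.05 [ 515.5 -253.4   94.2] F [-0.2  0.8  3.1] M [ 0.07  0.08 -0.05] w 62.4 64.6 yawx 65.93 tilt [ 0.001 -0.001 -1.   ] q6 -0.171
```

>>> send_rows --pt "0 0 -0.004 0 0 -0.5 1" --pt "0 0 -0.004 0 0 -0.5 1" --pt "0 0 -0.004 0 0 -0.5 1" --pt "0 0 -0.004 0 0 -0.5 1"

```text
time_s: 12.45
tcp_pos: [515.3, -253.2, 94.3]
tool_rot: [0.778, 0.629, 0.0, 0.0]
contact_force: [-0.2, -0.2, -1.3]
width: 0.734
grasp_force: 65.4
```

```bash
python3 st.py
```

```text
12.45 [ 515.3 -253.2   94.3] F [-0.2 -0.2 -1.3] M [ 0.12 -0.04  0.03] w 62.4 65.4 yawx 77.93 tilt [ 0.001 -0.    -1.   ] q6 -0.38
```

>>> send_rows --pt "0 0 0 0 0 -0.5 1" --pt "0 0 0 0 0 -0.5 1" --pt "0 0 0 0 0 -0.5 1" --pt "0 0 0 0 0 -0.5 1" --pt "0 0 0 0 0 -0.5 1" --pt "0 0 0 0 0 -0.5 1"

```text
time_s: 13.05
tcp_pos: [515.2, -253.1, 94.2]
tool_rot: [0.67, 0.743, 0.0, 0.0]
contact_force: [-1.6, 0.9, 0.6]
width: 0.732
grasp_force: 65.4
```

```bash
python3 st.py
python3 - <<'E'
from h import *
p=optics.camera("scene")
cv2.imwrite("pics/lid4.png",cv2.resize(p["color"][150:240,225:315],(600,600),interpolation=0)[:,:,::-1])
E
python3 st.py
```

```text
13.05 [ 515.2 -253.1   94.2] F [-1.6  0.9  0.6] M [ 0.29  0.2  -0.04] w 62.2 65.4 yawx 95.93 tilt [ 0.  0. -1.] q6 -0.695
13.1 [ 515.2 -253.1   94.2] F [-1.2  1.2  2. ] M [ 0.21  0.14 -0.03] w 62.6 65.4 yawx 96.13 tilt [ 0.  0. -1.] q6 -0.698
```

View pics/lid4.png

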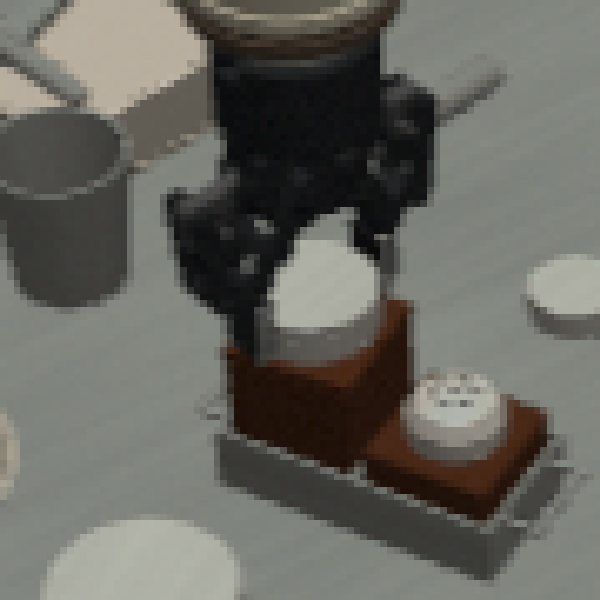

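The gripper has turned 78° with no torque left, and the jar is still seated in its well at about (310,400) in the crop. I'll start a gentle lift and watch the weight.

>>> send_rows --pt "0 0 -0.04 0 0 0 1" --pt "0 0 -0.04 0 0 0 1" --pt "0 0 -0.04 0 0 0 1" --pt "0 0 0 0 0 0 1"

```text
time_s: 13.5
tcp_pos: [515.1, -253.2, 97.7]
tool_rot: [0.671, 0.742, 0.0, 0.0]
contact_force: [-1.8, 0.8, 0.4]
width: 0.733
grasp_force: 65.5
```

```bash
python3 st.py
```

```text
13.5 [ 515.1 -253.2   97.7] F [-1.8  0.8  0.4] M [0.15 0.27 0.02] w 62.3 65.5 yawx 95.77 tilt [ 0. -0. -1.] q6 -0.692
```

>>> send_rows --pt "0 0 -0.1 0 0 0 1" --pt "0 0 -0.2 0 0 0 1" --pt "0 0 -0.25 0 0 0 1" --pt "0 0 -0.25 0 0 0 1" --pt "0 0 -0.14 0 0 0 1" --pt "0 0 0 0 0 0 1" --pt "0 0 0 0 0 0 1"

```text
time_s: 14.2
tcp_pos: [515.1, -253.1, 125.6]
tool_rot: [0.67, 0.742, 0.0, -0.0]
contact_force: [-1.1, 0.1, -0.3]
width: 0.734
grasp_force: 65.5
```

```bash
python3 st.py
python3 - <<'E'
from h import *
p=optics.camera("scene")
cv2.imwrite("pics/lid5.png",cv2.resize(p["color"][140:240,220:320],(600,600),interpolation=0)[:,:,::-1])
for t in("lid","jar_mouth","lid_top","jar","shaker","dip_dish","shot_glass","water_cup"):print(t,[(np.round(d["location"],1).tolist(),round(d["confidence"],2)) for d in place_of("scene",t)[:3]])
E
python3 st.py
```

```text
14.2 [ 515.1 -253.1  125.6] F [-1.1  0.1 -0.3] M [ 0.01 -0.05  0.02] w 62.4 65.5 yawx 95.8 tilt [ 0.  0. -1.] q6 -0.692
lid [([515.7, -253.9, 119.4], 0.69), ([640.8, -207.0, -2.4], 0.56), ([349.2, -269.5, 3.1], 0.56)]
jar_mouth [([514.6, -250.1, 103.5], 0.97)]
lid_top [([646.0, -206.2, 30.5], 0.68), ([348.3, -266.2, 16.9], 0.5)]
jar [([511.2, -253.8, 4.8], 0.8), ([370.1, -426.7, -0.1], 0.29)]
shaker [([482.9, -189.5, -0.9], 0.72)]
dip_dish [([406.9, 254.4, -0.1], 0.97)]
shot_glass [([496.0, -7.6, -2.3], 0.62)]
water_cup [([544.5, -444.9, 1.6], 0.59)]
14.65 [ 515.1 -253.1  125.6] F [ 0.1 -0.1 -1. ] M [-0.    0.02 -0.05] w 62.2 65.5 yawx 95.81 tilt [-0.  0. -1.] q6 -0.692
```

View pics/lid5.png

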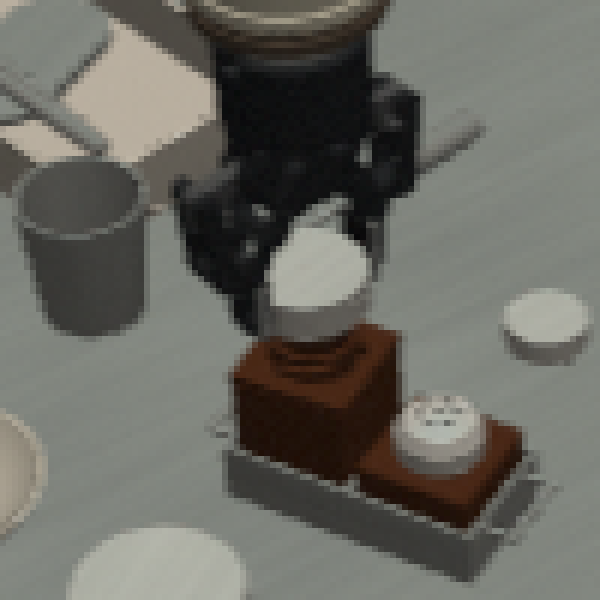

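The lid is held level above the jar's bare threaded neck, at (318,355) in the crop. It's about 19–20 mm clear, the jar is in its well, and the tableware I re-measured is where it was.

```bash
python3 -c "
from cell import job; print(job.hand_in())"
```

```text
the job is handed in; nothing more can be done
None
```

I handed the job in at about 15 s: the pump was pressed fully down and sprang back up, and the lid was unscrewed with a 78° turn and is held level about 2 cm above the jar's mouth, with the jar still in its well.

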